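# Open the terminal compartment of the kiln control box

## Robot

A 6-joint arm with a two-finger parallel gripper is mounted at the origin on the work surface. World frame = base frame: x ahead of the robot, y to its left, z up, the work surface at z = 0. Lengths are in mm, angles in degrees, forces in N, time in s.
With the tool pointing down it reaches from about 300 to 850 mm from the base axis. Payload 4.2 kg.
Tool frame: the origin (TCP) lies midway between the tips of the shut fingers; the grasp point (between the pads) lies 19 mm behind it (env.grasp_offset is the distance from the TCP to the grasp point, in mm); z points along the fingers, y is the line along which they close (so a half turn about z gives the same grasp; the last joint's range is limited). The gripper opens to 91 mm and grips with 3 to 60 N. Pads are 32 mm wide; open, the fingers measure 118 mm over their backs; the gripper's body (76 mm by 178 mm) begins 60 mm behind the grasp point.
Start: joints at [65.088, 18.312, 89.639, -0, 72.044, -1.146], TCP at [231.733, 526.254, 213.976] pointing down, gripper open.
Joint ranges: [-177.97, 177.97], [-48.28, 115.42], [12.27, 149.76], [-77.06, 257.06], [2.81, 150.46], [-146.56, 146.56]. Speed limits (degrees/s): [147.25, 147.25, 180, 180, 180, 180].

## Interface

Orientations are given as [roll, pitch, yaw] about the fixed x, y, z axes, in that order (R = Rz(yaw) Ry(pitch) Rx(roll)).
In Python, from workcell import env, optics gives the robot as it stands. The module is installed in compiled form; this text tells all that it offers.
- The arm moves only by the tool send_rows, never from a script. Its argument "targets" is a list that holds one entry, the list of rows, each a list of 7 numbers: the turn, a rotation vector about the world's x, y, z scaled (see below), then the shift along the world's x, y, z scaled (see below), then the closure, from -1 (fully open) to 1 (shut). In form: [[[rx, ry, rz, x, y, z, gripper], ...]]. A call has 1 to 12 rows; each row shifts and turns the commanded pose from where the row before left it; what a row does not reach is not made up. The controller multiplies each number of a shift by 0.2 m and each number of a turn by pi/2 rad. A row lasts 1/10 s, in which the tool goes at most 50 mm and 8.59 degrees, less where a joint would pass 70% of its speed; a pose out of reach is approached as far as the arm can. A call with a number of a shift or a turn outside -1 to 1 is refused whole. A call with a gripper value outside its range is refused whole. The fingers move at their own pace and stop on an object; "grip_force" is the grip in N (left out, the last holds). Time passes only in rows, so rows that do not move let the fingers close. It gives the time, the measured TCP pose, the force, the opening and the grip force at its end, in the units of the state.
- env.state(): the state, without advancing time (a new reading comes with each control period).
- optics.grab_frame(name): name is "scene" or "top" or "wrist"; returns (picture, depth): 384x512x3 uint8, red, green, blue; 384x512 float32, mm along the optical axis (not along the pixel's ray), 0 where there is no reading.
- optics.camera_info(name): a dict with "camera_matrix" (3x3 intrinsics, pixels), "R" (3x3) and "t" (3): a world point X has camera coordinates R X + t; the wrist camera has in their place "mount" (4x4, takes a point from camera to tool coordinates, whose origin is the TCP and whose axes are the flange's). Camera axes: x right, y down, z forward; pixel columns grow to the right and rows downward; lengths in mm; the calibration is good to about 2 mm. The wrist camera is an equidistant fisheye: a pixel r from the principal point sees the ray r / f radians off the axis. A picture is of the moment at which its call begins: read the wrist's pose just before it. camera_info takes no time and is no camera call.
- env.job_done(): hands the job in; it is judged then, once.
Trained networks look in the newest picture that a camera, given by its name, has taken for a name from the list of things; names that differ only in an ending like _2 or _b are one class to them, and where a whole thing is asked for, a point or a joint stands for the part that bears it (a point fixed in the world has none). Each returns a list of dicts, best first, with "conf" (0 to 1); they miss things now and then, are a little off and sometimes report something else, mostly with a low value. They report only what shows in the picture. A call takes as long as a camera call. They do not tell look-alikes from the thing itself.
- optics.silhouettes(camera, name): "mask" (384x512 bool, what is visible of it) and "at" ([column, row] in pixels, amid what is visible of it).
- optics.place_of(camera, name): "at" ([column, row] in pixels: a listed point, or the origin of a listed thing).
The state is a dict: "time_s": time; "qpos": joint angles; "qvel": joint speeds; "effort": joint torques, N m; "ee_pos": TCP position; "ee_rot": TCP orientation; "force": force on the tool from outside, world axes, zero at the start; "torque": the same for the moment, N m; "gripper_width": finger opening in mm; "gripper_force": force on a finger pad.
Only numpy, scipy, OpenCV 4.12 (cv2) and the standard library are available. Lean on these libraries where they do the work, as an engineer would, in place of code of your own. Each camera call takes 0.05 s, during which the arm holds its last target. There are 200 camera calls.

## Task

On the potter's bench is the kiln's control box with its white terminal cover latched on. With the fingertips, press the snap tab in front of the cover fully down, then push the released cover along the runners, over the pressed tab, until it is right off its seat and the terminal compartment is completely open. Only touch and push, never lift or tip the cover: leave the whole cover lying flat and straight on the deck of the box, the tab still down, and leave the pottery and the modelling tool alone.

Things in the scene. Friction and masses are not known exactly. Their poses are not given: they have to be found in the camera images.
- control_box: Grey control box fixed to the bench, 250 (x) x 124 (y) mm, origin at the centre of its underside, z up; the cover slides off along its +x. x = -125 to -20 mm is the terminal compartment, under the cover; its end wall (x = -125 to -114 mm) is 62 mm high. x = -20 to 125 mm is a solid deck, 55 mm high. Side fences are 66 mm high (inner faces y = +-54 mm); steel feet 20 mm wide outside.
- deck_end (a point): Middle of the deck's far edge, 55 mm high, at x = 125 mm, y = 0 of the box; no stop there. Two runners (top 59 mm high, y = +-44 to 54 mm) lead from the seat to here and carry the cover between the fences. Over the seat only (x = -114 to -22 mm) lips 66 to 70 mm high reach in to y = +-47 mm over the cover's flanges, so it cannot be lifted there.
- terminal_cover: Loose white cover, 92 (x) x 88 (y) x 24 mm high, with side flanges 5 mm thick (104 mm over them), 110 to 220 g. Origin: centre of its underside; axes along the box's. Seated it is at x = -66, y = 0, z = 59 mm of the box, top 83 mm above the bench, 1 to 2 mm side play. The compartment is fully open when its origin has passed x = 26 mm of the box; up to x = 79 mm it lies wholly on the deck.
- cover_push (a point): Centre of the cover's upright end face on the side away from the tab, the face to push: 88 mm wide; 46 mm behind (-x) the cover's origin and 12 mm above its underside, at x = -112 mm of the box when seated, exposed there from 62 to 83 mm above the bench.
- tab_pad (a point): Centre of the top of the snap tab, a white paddle 40 (x) x 44 (y) mm with three black ribs, in the middle of the deck just ahead of the cover, at x = 2 mm, y = 0 of the box. Standing, its top is 68 mm above the bench and its near edge blocks the cover; pressed fully, 57 mm, which is 2 mm below the cover's underside.
- snap_tab (a joint): How far the tab is pressed down, in m: 0 standing (cover locked), 0.011 at its stop (released from 0.0095). It moves straight down against about 3.5 N of friction and stays where it is left; it does not spring back.
- small_vase: Bystander: terracotta vase, 90 mm high, 72 mm wide, origin at the centre of its foot.
- clay_figure: Bystander: seated figure of raw clay, 96 mm high, on a 60 x 70 mm foot, origin at the centre of its underside.
- modelling_tool: Bystander: wooden modelling tool lying on the bench, 160 mm long, 20 mm wide, 9 mm high, origin on its underside, long axis x.
There are look-alikes about, which are no part of the job. Several things have the shape of the terminal_cover; the one meant has the colours described above.

How it is judged:
By the outcome, as a careful person would: the job done as asked, in the order asked, and still so for the second after the job is handed in, with the robot touching nothing.
It also fails if it takes over 38 s, if anything falls off the work surface, if the arm or the gripper's body presses on something with over 40 N, if the wrist force passes 120 N, or if a joint passes its speed limit or range.

## Working session

There is one attempt and no reset: what is moved stays moved. The work goes in short steps, Python scripts to look and compute and a tool call to move; the robot and the scene stay as the last step left them, time stands still between calls to the robot, and variables do not carry over. Pictures are saved under pics/ and viewed, at most 10 in all, crops included, and the job is handed in when it is done.

Besides the shell and the picture viewer there is one more tool, called in YAML: its name, and indented under it one key for each argument. send_rows: Moves the arm, as the interface text tells. Its arguments: {"type":"object","properties":{"targets":{"type":"array"},"grip_force":{"type":"number"}},"required":["targets"]}

```bash
mkdir -p pics
cat > h.py <<'E'
import numpy as np, cv2
from workcell import env, optics
def world(cam,d,uv):
    c=optics.camera_info(cam);K=np.array(c["camera_matrix"]);R=np.array(c["R"]);t=np.array(c["t"])
    u,v=uv; p=np.linalg.inv(K)@[u,v,1]*d
    return R.T@(p-t)
def onplane(cam,uv,z):
    c=optics.camera_info(cam);K=np.array(c["camera_matrix"]);R=np.array(c["R"]);t=np.array(c["t"])
    r=R.T@(np.linalg.inv(K)@[*uv,1]); o=-R.T@t
    return o+r*(z-o[2])/r[2]
def save(n,im): cv2.imwrite(f"pics/{n}.png",im[:,:,::-1])
E
python3 - <<'E'
from h import *
ims=[]
for c in("scene","top"):
    im,d=optics.grab_frame(c); ims.append(im); np.save(c+"_d.npy",d);np.save(c+"_i.npy",im)
    save(c,im)
    for n in("control_box","terminal_cover","snap_tab","small_vase","clay_figure","modelling_tool"):
        for o in optics.silhouettes(c,n)[:4]:
            ys,xs=np.nonzero(o["mask"]);at=o["at"];dd=d[int(at[1]),int(at[0])]
            print(c,n,round(o["conf"],2),np.round(at),xs.min(),xs.max(),ys.min(),ys.max(),np.round(world(c,dd,at)))
    for n in("tab_pad","cover_push","deck_end","terminal_cover","control_box"):
        for o in optics.place_of(c,n)[:4]:
            at=o["at"];dd=d[int(at[1]),int(at[0])]; print(c,"P",n,round(o["conf"],2),np.round(at,1),np.round(world(c,dd,at)))
E
```

```text
scene control_box 0.79 [283. 221.] 217 339 164 270 [569. -21.  57.]
scene control_box 0.17 [201. 245.] 181 220 221 267 [747. -60.  54.]
scene terminal_cover 0.88 [342. 328.] 309 370 294 358 [598. 224.  24.]
scene terminal_cover 0.81 [257. 187.] 227 283 166 211 [ 576. -116.   82.]
scene terminal_cover 0.74 [296. 147.] 273 322 128 164 [ 383. -230.   25.]
scene terminal_cover 0.68 [209. 162.] 191 231 146 177 [ 609. -296.   26.]
scene snap_tab 0.8 [279. 208.] 265 290 196 217 [561. -49.  70.]
scene small_vase 0.67 [318. 200.] 289 341 178 214 [434. -61.   8.]
scene clay_figure 0.97 [201. 244.] 181 220 221 265 [746. -60.  54.]
scene modelling_tool 0.74 [320. 198.] 288 341 178 214 [431. -61.  11.]
scene P tab_pad 0.65 [279.8 204.9] [556. -54.  70.]
scene P tab_pad 0.32 [275.2 223.6] [586. -24.  56.]
scene P cover_push 0.98 [249.9 108.7] [ 404. -436.   26.]
scene P cover_push 0.88 [305.2 155.8] [ 378. -195.   18.]
scene P cover_push 0.8 [211.1 149.2] [ 583. -336.   27.]
scene P cover_push 0.74 [240.3 180.9] [ 599. -151.   82.]
scene P deck_end 0.8 [319.8 237.7] [526.  55.  56.]
scene P deck_e
[... 863 characters left out ...]
44 [725. -79.  65.]
top modelling_tool 0.93 [241. 250.] 217 277 239 262 [432. -60.  11.]
top P tab_pad 0.51 [239.9 201.9] [552. -57.  66.]
top P cover_push 0.93 [291.8 276.9] [ 367. -192.   -5.]
top P cover_push 0.8 [352.2 196. ] [ 576. -337.   27.]
top P cover_push 0.65 [391.  268.5] [ 398. -436.   26.]
top P cover_push 0.62 [284.1 185.4] [ 594. -163.   82.]
top P deck_end 0.83 [193. 212.] [525.  58.  56.]
top P terminal_cover 0.87 [264.3 193.1] [ 574. -116.   84.]
top P terminal_cover 0.8 [312.8 277.3] [ 371. -242.   25.]
top P terminal_cover 0.78 [376.8 254. ] [ 433. -401.   23.]
top P terminal_cover 0.69 [134.4 184.5] [591. 215.  24.]
top P control_box 0.79 [241.8 201.4] [554. -62.  66.]
```

Run:
```python
from h import *
im=np.load("top_i.npy");d=np.load("top_d.npy")
a=cv2.resize(im[110:310,90:430],None,fx=2.2,fy=2.2,interpolation=cv2.INTER_CUBIC); save("topcrop",a)
for cam in("top","scene"):
    im=np.load(cam+"_i.npy");d=np.load(cam+"_d.npy")
    c=optics.camera_info(cam);K=np.array(c["camera_matrix"]);R=np.array(c["R"]);t=np.array(c["t"])
    v,u=np.mgrid[:384,:512]; P=np.einsum('ij,hwj->hwi',np.linalg.inv(K),np.dstack([u,v,np.ones_like(u)]))*d[...,None]
    W=(P-t)@R
    np.save(cam+"_W.npy",W)
    near=np.hypot(W[...,0]-575,W[...,1]+117)<80
    m=near&(abs(W[...,2]-83)<6)
    pts=W[m][:,:2].astype(np.float32); print(cam,len(pts),cv2.minAreaRect(pts),W[m].mean(0),"camz",(-R.T@t))
    near=np.hypot(W[...,0]-555,W[...,1]+53)<40
    m=near&(abs(W[...,2]-68)<4)&(im.min(-1)>150); print("tab",m.sum(),W[m].mean(0),cv2.minAreaRect(W[m][:,:2].astype(np.float32)))
    # fence tops
    near=np.hypot(W[...,0]-553,W[...,1]+50)<160
    m=near&(W[...,2]>50)&(W[...,2]<90); print("box",m.sum(),cv2.minAreaRect(W[m][:,:2].astype(np.float32)))
```

```text
top 1380 ((571.8173217773438, -123.94384765625), (104.68006896972656, 92.78704071044922), 17.011882781982422) [ 579.48768479 -120.97058116   82.57341042] camz [ 496.46233233 -111.94212059 1252.49441402]
tab 253 [559.07755355 -56.04507255  67.63582413] ((559.6508178710938, -56.08892059326172), (44.16059112548828, 39.58446502685547), 15.785642623901367)
box 5243 ((601.5813598632812, -45.33311462402344), (210.52830505371094, 250.02871704101562), 16.86499786376953)
scene 1267 ((579.3096923828125, -122.76470947265625), (90.79082489013672, 94.32597351074219), 16.836484909057617) [ 581.55057771 -119.03116919   84.35139491] camz [906.30724556 408.48956236 760.25844359]
tab 335 [560.58373465 -58.21634038  69.16887201] ((556.7123413085938, -60.63742446899414), (52.284645080566406, 44.720001220703125), 15.267913818359375)
box 5467 ((598.3489379882812, -48.31275939941406), (208.47445678710938, 251.72312927246094), 16.68598747253418)
```

View pics/topcrop.png

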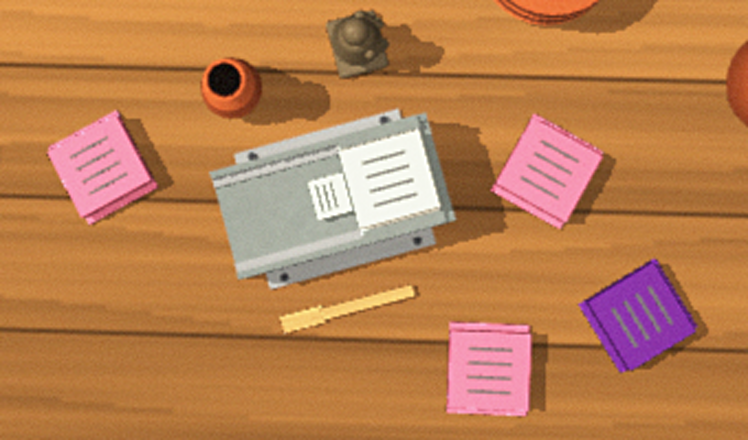

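View pics/scene.png

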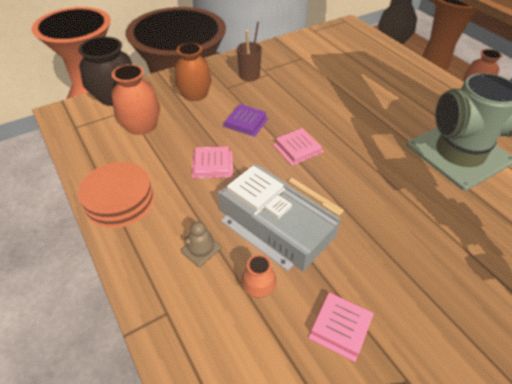

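The white cover is at top pixel (265,193). The look-alikes are pink at (335,188), (312,280) and (136,186), and purple at (381,256). Only the white one sits in the grey box, with the white ribbed tab ahead of it at (239,200), so that is the one to push. The box +x points at about 106.8° in the world.

Run:
```python
from h import *
from scipy.spatial.transform import Rotation as R
s=env.state(); print(s["time_s"],s["ee_pos"],s["ee_rot"],s["force"],s["gripper_width"])
M=R.from_euler("xyz",s["ee_rot"],degrees=True).as_matrix();print(M.round(3))
y=np.degrees(np.arctan2(M[1,1],M[0,1])); print("tool y angle",y,"turn",(16.8-y+90)%180-90)
```

```text
1.2 [231.73056332 526.23084389 213.9563193 ] [1.79999674e+02 3.57888899e-04 1.56232784e+02] [0.08689567 0.56843474 0.12297134] 91.24226928943735
[[-0.915  0.403  0.   ]
 [ 0.403  0.915  0.   ]
 [-0.     0.    -1.   ]]
tool y angle 66.2327839003386 turn -49.432783900338606
```

send_rows:
  targets:
    - [[0,0,-0.0458,0.08,-0.145,0,1],[0,0,-0.0458,0.08,-0.145,0,1],[0,0,-0.0458,0.08,-0.145,0,1],[0,0,-0.0458,0.08,-0.145,0,1],[0,0,-0.0458,0.08,-0.145,0,1],[0,0,-0.0458,0.08,-0.145,0,1],[0,0,-0.0458,0.08,-0.145,0,1],[0,0,-0.0458,0.08,-0.145,0,1],[0,0,-0.0458,0.08,-0.145,0,1],[0,0,-0.0458,0.08,-0.145,0,1],[0,0,-0.0458,0.08,-0.145,0,1],[0,0,-0.0458,0.08,-0.145,0,1]]
  grip_force: 10

```text
time_s: 2.4
ee_pos: [424.3, 177.0, 214.2]
ee_rot: [180.0, -0.0, 106.6]
force: [0.7, 0.4, -0.6]
gripper_width: 0.5
gripper_force: 0.0
```

send_rows:
  targets:
    - [[0,0,0,0.083,-0.145,-0.02,1],[0,0,0,0.083,-0.145,-0.02,1],[0,0,0,0.083,-0.145,-0.02,1],[0,0,0,0.083,-0.145,-0.02,1],[0,0,0,0.083,-0.145,-0.02,1],[0,0,0,0.083,-0.145,-0.02,1],[0,0,0,0.083,-0.145,-0.02,1],[0,0,0,0.083,-0.145,-0.02,1],[0,0,0,0,0,0,1],[0,0,0,0,0,0,1]]

```text
time_s: 3.4
ee_pos: [556.4, -54.1, 181.6]
ee_rot: [-180.0, -0.0, 106.7]
force: [0.3, 0.7, -0.1]
gripper_width: 0.6
gripper_force: 0.0
```

```bash
cat >> h.py <<'E'
from scipy.spatial.transform import Rotation as Rot
def wristW():
    s=env.state(); im,d=optics.grab_frame("wrist"); c=optics.camera_info("wrist")
    K=np.array(c["camera_matrix"]);M=np.array(c["mount"])
    v,u=np.mgrid[:384,:512].astype(float)
    x=(u-K[0,2])/K[0,0];y=(v-K[1,2])/K[1,1];th=np.hypot(x,y)+1e-9
    k=np.tan(np.minimum(th,1.5))/th
    P=np.dstack([x*k,y*k,np.ones_like(x)])*d[...,None]
    T=P@M[:3,:3].T+M[:3,3]
    return s,im,d,T@Rot.from_euler("xyz",s["ee_rot"],degrees=True).as_matrix().T+s["ee_pos"]
EX=np.array([-.289,.957]);EY=np.array([-.957,-.289])
def box(W,B=(559.6,-58.4)):
    D=W[...,:2]-np.array(B); return D@EX,D@EY
E
python3 - <<'E'
from h import *
s,im,d,W=wristW(); save("w1",im); print(s["time_s"],s["ee_pos"],s["force"])
bx,by=box(W); z=W[...,2]; b=im.min(-1)>150
for n,x0,x1,z0 in(("tab",-17,30,68),("cover",-125,-19,83)):
    m=(bx>x0)&(bx<x1)&(abs(by)<60)&(abs(z-z0)<5)&b&(d>0)
    if m.sum(): print(n,m.sum(),W[m].mean(0),"box",[np.percentile(q[m],[1,50,99]).round(1) for q in(bx,by,z)],cv2.minAreaRect(W[m][:,:2].astype(np.float32)))
E
```

```text
3.4 [556.39332581 -54.11672397 181.60473573] [ 0.27570519  0.65156015 -0.08586897]
tab 1824 [558.11662721 -55.19912956  67.64631467] box [array([-16.3,   2.8,  25.9]), array([-59.4,  -0.6,  59.2]), array([65. , 67.8, 69.6])] ((557.765625, -52.23627471923828), (119.94920349121094, 46.76359176635742), 16.753448486328125)
cover 1068 [571.68522864 -86.03945712  82.79018846] box [array([-42.7, -29.4, -20.1]), array([-44.1, -21.1,  42.3]), array([78.8, 82.9, 84.5])] ((569.6900024414062, -88.31546020507812), (87.8359146118164, 23.881742477416992), 16.94295310974121)
```

View pics/w1.png

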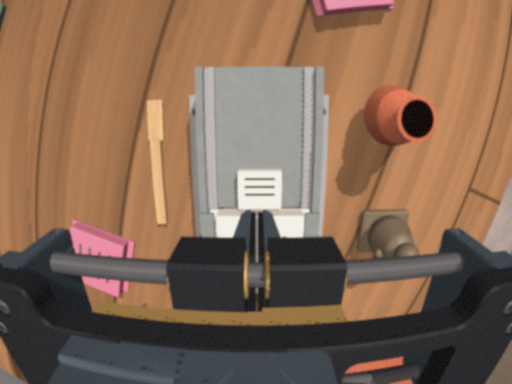

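The wrist view shows the ribbed tab at (260,190), the white cover's front edge at (260,212) and the box standing straight in view. It agrees with the estimate to about 1 mm.

send_rows:
  targets:
    - [[0,0,0,0.012,-0.01,-0.12,1],[0,0,0,0,0,-0.12,1],[0,0,0,0,0,-0.12,1],[0,0,0,0,0,-0.1,1],[0,0,0,0,0,-0.06,1],[0,0,0,0,0,-0.025,1],[0,0,0,0,0,-0.015,1],[0,0,0,0,0,-0.015,1],[0,0,0,0,0,-0.015,1],[0,0,0,0,0,-0.015,1],[0,0,0,0,0,-0.015,1],[0,0,0,0,0,0,1]]

```text
time_s: 4.65
ee_pos: [559.4, -55.7, 58.0]
ee_rot: [179.9, 0.0, 106.8]
force: [1.5, 0.6, 2.2]
gripper_width: 0.6
gripper_force: 0.8
```

Commanded z is now about 57.6. I'll press a little further, to the stop.

send_rows:
  targets:
    - [[0,0,0,0,0,-0.005,1],[0,0,0,0,0,-0.005,1],[0,0,0,0,0,-0.005,1],[0,0,0,0,0,0,1],[0,0,0,0,0,0,1]]

```text
time_s: 5.15
ee_pos: [559.4, -55.7, 57.2]
ee_rot: [179.9, 0.0, 106.8]
force: [-3.9, 2.1, 15.6]
gripper_width: 0.6
gripper_force: 7.7
```

send_rows:
  targets:
    - [[0,0,0,0,0,0.1,1],[0,0,0,0,0,0.15,1],[0,0,0,0,0,0.05,1],[0,0,0,0.034,-0.112,0,0.12],[0,0,0,0.034,-0.112,0,0.12],[0,0,0,0.034,-0.112,0,0.12],[0,0,0,0.034,-0.112,0,0.12],[0,0,0,0.034,-0.112,0,0.12],[0,0,0,0.034,-0.112,0,0.12],[0,0,0,0,0,0,0.12],[0,0,0,0,0,0,0.12],[0,0,0,0,0,0,0.12]]

```text
time_s: 6.35
ee_pos: [599.0, -189.3, 114.3]
ee_rot: [-179.9, -0.1, 106.8]
force: [-0.6, 0.2, 0.6]
gripper_width: 40.1
gripper_force: 0.0
```

Run:
```python
from h import *
s,im,d,W=wristW(); save("w2",im); print(s["time_s"],s["ee_pos"],s["force"],s["gripper_width"])
bx,by=box(W); z=W[...,2]; b=im.min(-1)>150
print("tcp box",box(np.array(s["ee_pos"])))
m=(bx>-11)&(bx<17)&(abs(by)<15)&(z>50)&(z<80)&(d>0)&b
print("tab z",m.sum(),np.percentile(z[m],[5,50,95]))
m=(bx>-130)&(bx<-15)&(abs(by)<60)&(abs(z-83)<4)&b&(d>0)
print("cover",m.sum(),[np.percentile(q[m],[1,50,99]).round(1) for q in(bx,by,z)])
```

```text
6.35 [ 599.01657208 -189.26355761  114.32859571] [-0.55752608  0.23071865  0.56557501] 40.069138418738554
tcp box (np.float64(-136.62781396605308), np.float64(0.09790866875609754))
tab z 1124 [56.04078127 57.27868878 58.52078937]
cover 15205 [array([-110.8,  -65.1,  -21.8]), array([-44.2,  -1.6,  41.3]), array([81.5, 83.2, 84.8])]
```

View pics/w2.png

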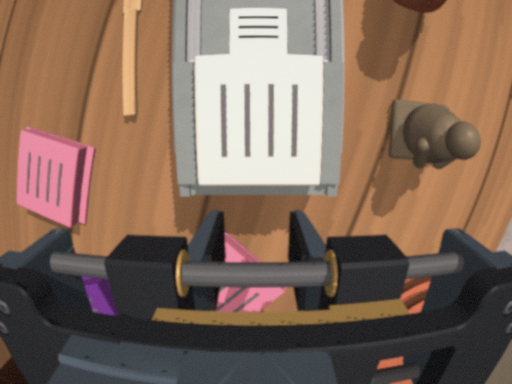

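The tab is at z 57.3, so fully down, and the cover (195–323, 55–187) is straight. The fingers are behind its end face, so I'll descend and make contact.

send_rows:
  targets:
    - [[0,0,0,0.005,0.002,-0.08,0.12],[0,0,0,0,0,-0.08,0.12],[0,0,0,0,0,-0.05,0.12],[0,0,0,0,0,-0.026,0.12],[0,0,0,0,0,0,0.12],[0,0,0,-0.0058,0.0191,0,0.12],[0,0,0,-0.0058,0.0191,0,0.12],[0,0,0,-0.0058,0.0191,0,0.12],[0,0,0,-0.0058,0.0191,0,0.12],[0,0,0,-0.0058,0.0191,0,0.12]]

```text
time_s: 7.4
ee_pos: [595.5, -170.8, 68.5]
ee_rot: [179.9, 0.1, 106.8]
force: [0.1, -1.9, 1.6]
gripper_width: 40.4
gripper_force: 1.2
```

send_rows:
  targets:
    - [[0,0,0,-0.0087,0.0287,0,0.12],[0,0,0,-0.0087,0.0287,0,0.12],[0,0,0,-0.0087,0.0287,0,0.12],[0,0,0,-0.0087,0.0287,0,0.12],[0,0,0,-0.0087,0.0287,0,0.12],[0,0,0,-0.0087,0.0287,0,0.12],[0,0,0,-0.0087,0.0287,0,0.12],[0,0,0,-0.0087,0.0287,0,0.12],[0,0,0,0,0,0,0.12]]

```text
time_s: 8.3
ee_pos: [580.3, -123.5, 67.5]
ee_rot: [-180.0, -0.1, 106.8]
force: [-0.2, -0.9, -0.6]
gripper_width: 39.8
gripper_force: 0.0
```

```bash
cat > chk.py <<'E'
from h import *; import sys
s,im,d,W=wristW(); save(sys.argv[1],im); print(s["time_s"],s["ee_pos"],s["force"])
bx,by=box(W); z=W[...,2]; b=im.min(-1)>150
print("tcp box",box(np.array(s["ee_pos"])))
m=(bx>-130)&(bx<130)&(abs(by)<50)&(abs(z-83)<4)&b&(d>0)
print("cover",m.sum(),[np.percentile(q[m],[1,50,99]).round(1) for q in(bx,by,z)],cv2.minAreaRect(W[m][:,:2].astype(np.float32)))
E
python3 chk.py w3
```

```text
8.3 [ 580.32018521 -123.46781517   67.54906184] [-0.2247069  -0.90390646 -0.63958037]
tcp box (np.float64(-68.2580326428686), np.float64(-1.0246186638312254))
cover 24077 [array([-48.2,  -1.5,  40.5]), array([-43.6,  -1.3,  41.7]), array([81.6, 83.2, 84.7])] ((561.7186279296875, -62.053409576416016), (88.21856689453125, 91.48553466796875), 16.624820709228516)
```

The cover is straight, flat and moving freely, with its origin at x ≈ -4. It needs about 54 mm more.

send_rows:
  targets:
    - [[0,0,0,-0.0087,0.0287,0,0.12],[0,0,0,-0.0087,0.0287,0,0.12],[0,0,0,-0.0087,0.0287,0,0.12],[0,0,0,-0.0087,0.0287,0,0.12],[0,0,0,-0.0087,0.0287,0,0.12],[0,0,0,-0.0087,0.0287,0,0.12],[0,0,0,-0.0087,0.0287,0,0.12],[0,0,0,-0.0087,0.0287,0,0.12],[0,0,0,-0.005,0.0165,0,0.12],[0,0,0,-0.003,0.01,0,0.12],[0,0,0,0,0,0,0.12]]

```text
time_s: 9.45
ee_pos: [565.4, -73.1, 67.8]
ee_rot: [180.0, -0.0, 106.8]
force: [-0.3, 0.5, 0.3]
gripper_width: 40.1
gripper_force: 0.0
```

```bash
python3 chk.py w4
```

```text
9.45 [565.40451854 -73.13916716  67.84139475] [-0.30104228  0.47151504  0.25284356]
tcp box (np.float64(-15.7828888328982), np.float64(-1.295304936962206))
cover 23991 [array([ 4.3, 51.2, 93.1]), array([-43.9,  -1.1,  41.4]), array([81.6, 83.2, 84.7])] ((546.9031982421875, -11.632091522216797), (88.66795349121094, 91.5955581665039), 16.762205123901367)
```

The cover's origin is at x ≈ 49, which is within 26–79. I'll back off and rise.

send_rows:
  targets:
    - [[0,0,0,0.0087,-0.0287,0,0.12],[0,0,0,0.0116,-0.0383,0,0.12],[0,0,0,0,0,0.06,0.12],[0,0,0,0,0,0.12,0.12],[0,0,0,0.0174,-0.0574,0.15,0.12],[0,0,0,0.0348,-0.1148,0.1,0.12],[0,0,0,0.0348,-0.1148,0,0.12],[0,0,0,0.0348,-0.1148,0,0.12],[0,0,0,0,0,0,0.12],[0,0,0,0,0,0,0.12]]

```text
time_s: 10.5
ee_pos: [593.7, -167.5, 154.1]
ee_rot: [180.0, -0.0, 106.7]
force: [-0.2, 0.6, 0.7]
gripper_width: 40.5
gripper_force: 0.0
```

```bash
python3 chk.py w5
python3 - <<'E'
from h import *
a,_=optics.grab_frame("top"); b,_=optics.grab_frame("scene")
save("fin",np.vstack([cv2.resize(a[110:310,130:350],None,fx=1.5,fy=1.5),cv2.resize(b[130:300,160:380],None,fx=1.5,fy=1.5)]))
E
```

```text
10.5 [ 593.71335005 -167.46101076  154.13469955] [-0.20037333  0.64021708  0.74905633]
tcp box (np.float64(-114.23014546595661), np.float64(-1.1278438875853747))
cover 6269 [array([ 3.3, 27.7, 55.7]), array([-44. ,  -1.1,  41.7]), array([81.4, 83.2, 85.1])] ((552.030517578125, -29.261878967285156), (88.29804992675781, 55.08211898803711), 16.649457931518555)
```

View pics/w5.png

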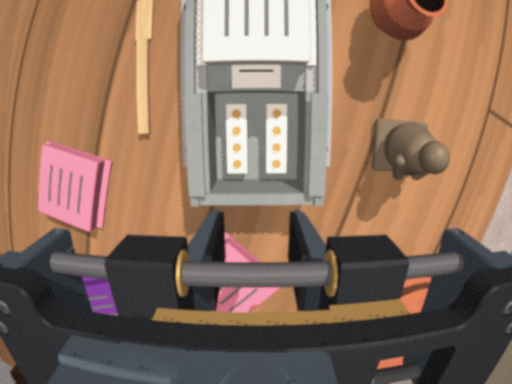

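View pics/fin.png

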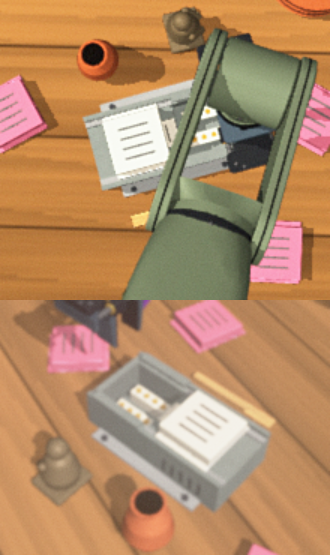

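The pictures show the compartment fully open (wrist 215–300, 95–190) with the tab down just behind the cover. The cover lies flat and straight on the deck, and the bystanders are undisturbed.

```bash
python3 -c "
from workcell import env
print(env.job_done())"
```

```text
the job is handed in; nothing more can be done
None
```

I pressed the tab fully down and slid the white cover off its seat to x ≈ 49 mm, where it lies flat and straight on the deck with the compartment fully open; the pottery and modelling tool were not touched, and I handed the job in at about 10.7 s.

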